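# Set up the telescoping tool rack

## Robot

A 7-joint arm with a two-finger parallel gripper is mounted at the origin on a cart in front of the work surface, level with it; the furniture and walls round the work are solid. World frame = base frame: x ahead of the robot, y to its left, z up, the work surface at z = 0. Lengths are in mm, angles in rad, forces in N, time in s.
With the tool pointing down it reaches from about 400 to 850 mm from the base axis. Payload 4.4 kg.
Tool frame: the origin (TCP) lies at the centre of the arm's flange, where the gripper is bolted on; the fingertips stand 199 mm ahead of it and the grasp point (between the pads) lies 180 mm ahead of it (arm.grip_point_offset is the distance from the TCP to the grasp point, in mm); z points along the fingers, y is the line along which they close (so a half turn about z gives the same grasp; the last joint's range is limited). The gripper opens to 94 mm and grips with 3 to 60 N. Pads are 16 mm wide; open, the fingers measure 119 mm over their backs; the gripper's body (75 mm by 177 mm) begins 78 mm behind the grasp point.
Start: joints at [1.052, 0.628, 0.038, 1.517, -0.027, 0.996, -0.02], TCP at [284.387, -584.499, 404.678] pointing down, gripper open.
Joint ranges: [-3.06, 3.06], [-0.37, 2.12], [-1.25, 1.32], [0.18, 2.47], [-1.1, 4.24], [0.23, 1.98], [-2.94, 2.94]. Speed limits (rad/s): [2.57, 2.57, 3.14, 3.14, 3.14, 3.14, 3.14].

## Interface

Orientations are given as [roll, pitch, yaw] about the fixed x, y, z axes, in that order (R = Rz(yaw) Ry(pitch) Rx(roll)).
In Python, from cell import arm, capture, spotter gives the robot as it stands.
- The arm moves only by the tool play_rows, never from a script. Its argument "targets" is a list of rows, each a list of 3 entries, a list of its own where there are three numbers: the finger opening in mm, from 0 to 94, then the shift along the world's x, y, z in mm, then the turn about the world's z in rad. A call has 1 to 10 rows; each row is the pose to reach, as a shift and turn from the pose commanded when the call began; what a row does not reach only later rows make up. A row lasts 1/10 s, in which the tool goes at most 50 mm and 8.59 degrees, less where a joint would pass 70% of its speed; a pose out of reach is approached as far as the arm can. A call with a gripper value outside its range is refused whole. The fingers move at their own pace and stop on an object; "newtons" is the grip in N (left out, the last holds). Time passes only in rows, so rows that repeat a pose let the fingers close. It gives the time, the measured TCP pose, the force, the opening and the grip force at its end, in the units of the state.
- arm.read_state(): the state, without advancing time (a new reading comes with each control period).
- capture(name): name is "scene" or "top" or "wrist"; returns a dict with "pixels" (400x640x3 uint8, blue, green, red), "z_map" (400x640 float32, mm along the optical axis (not along the pixel's ray), 0 where there is no reading), "fx", "fy", "cx", "cy" (pixels), "R" (3x3) and "t" (3): a world point X has camera coordinates R X + t; the wrist camera has in their place "T_tool_cam" (4x4, takes a point from camera to tool coordinates, whose origin is the TCP and whose axes are the flange's). Camera axes: x right, y down, z forward; pixel columns grow to the right and rows downward; lengths in mm; the calibration is good to about 2 mm. A picture is of the moment at which its call begins: read the wrist's pose just before it.
- arm.close_job(): hands the job in; it is judged then, once.
Trained networks look in a picture, given as the dict that the camera call returned (one of the last four; its "shot" number tells which), for a name from the list of things; names that differ only in an ending like _2 or _b are one class to them, and where a whole thing is asked for, a point or a joint stands for the part that bears it (a point fixed in the world has none). Each returns a list of dicts, best first, with "confidence" (0 to 1); they miss things now and then, are a little off and sometimes report something else, mostly with a low value. They report only what shows in the picture. A call takes as long as a camera call.
- spotter.boxes_of(picture, thing): "location" ([column, row] in pixels, amid what is visible of it).
The state is a dict: "time_s": time; "joint_positions": joint angles; "qd": joint speeds; "effort": joint torques, N m; "tcp_pos": TCP position; "orientation": TCP orientation; "force": force on the tool from outside, world axes, zero at the start; "moment": the same for the moment, N m; "width": finger opening in mm; "grasp_force": force on a finger pad.
Only numpy, scipy, OpenCV 4.12 (cv2) and the standard library are available. Lean on these libraries where they do the work, as an engineer would, in place of code of your own. Each camera call takes 0.05 s, during which the arm holds its last target. There are 200 camera calls.

## Task

Set the tool rack up for work: tip its clear blade guard back, and pull the front bar out toward you by the black knob until the brass lock button clicks out of the tube, so that the rack stays open. Then snap every wooden-handled leather tool lying on the worktop into the rack, one to a place in any order, blades to the back, away from you, each handle centred between the two bars and pressed fully home in the clips of both. Last, fold the guard down over the blades; leave the jar and the two round tins where they are.

Things in the scene. Friction and masses are not known exactly. Their poses are not given: they have to be found in the camera images.
- rack: Telescoping tool rack of aluminium and steel, screwed to the worktop; place and heading vary. x points to its back, away from the robot, z up. Origin on the worktop, midway between the two clip bars once pulled out: rear bar at x = +40 mm, front bar at -40 mm (at +22 mm pushed together). Tubes at y = +-48 mm, axis z = 20 mm; base plate 8 mm thick behind it; outer tubes 19 mm thick.
- rear_bar (a point): Middle of the rear (fixed) bar's top, 40 mm up. Each bar is 182 mm long (y), 12 mm deep (x) and carries four spring clips at y = +72, +24, -24, -72 mm: floor at z = 42 mm and two hinged steel leaves, lips up to z = 71 mm, 30 mm apart at the top, narrowing to 16 mm at z = 61 mm. A level handle pressed straight down snaps in with 8 to 15 N for the pair; the same pulls it out.
- front_bar (a point): Middle of the front (sliding) bar's top, 40 mm up; the same bar and clips. Its two tubes, 14 mm thick, telescope into outer tubes behind the rear bar. Pulled out, the gap between the bars is 68 mm: fingers beside a handle there may go down to 30 mm above the worktop.
- rack_front (a joint): How far the front bar is pulled out toward the robot (along the rack's -x), in m: 0 pushed together (starts between 0 and 0.02), stop at 0.063. Friction 3 to 8 N; stays where it is left. With the lock button out it has about 2 mm of play (0.061 to 0.063) and cannot go back.
- lock_button (a joint): Brass spring button, 9 mm wide, in the right-hand (y = -48 mm) inner tube: 0 (m) while held down inside the outer tube, about 0.0075 once it has clicked out through the hole in the outer tube's top (x = 58 mm in the rack, 29.5 mm up; it stands some 3 mm proud there); it does so by itself in the last 1 mm of the front bar's travel.
- guard (a joint): Angle of the clear blade guard on its steel bail, hinged across the back of the rack, in rad: 0 folded down over where the blades lie (as it starts), 1.35 tipped back past the upright, where it rests by its own weight. About 0.1 Nm moves it. Down, its plate is 70 to 78 mm above the worktop from x = 58 to 127 mm in the rack: tools can be put in or taken out only while it is up.
- guard_knob (a point): Middle of the guard's black ball grip, 22 mm in diameter, on a stem: 102 mm above the worktop at x = 74 mm, y = 0 in the rack with the guard down; about x = 194 mm, 109 mm up with the guard tipped back. It can be pinched from above by its left and right sides (fingers closing along the rack's y) and turns between the fingers.
- guard_hinge (a point): Middle of the guard's hinge line (parallel to the rack's y): x = 138 mm, z = 30 mm in the rack; the ball grip runs on an arc of 96 mm about it.
- pull_knob (a point): Middle of the black turned pull knob in front of the front bar: a cylinder 24 mm in diameter and 22 mm long (axis along the rack's x), 33 mm ahead of the front bar's middle and 26 mm above the worktop, on a 10 mm stem. It moves with the front bar. Can be pinched from above across its diameter (fingers to its left and right).
- place_1 (a point): Place 1 of the rack (leftmost, y = +72 mm in the rack): where a seated handle's origin belongs, midway between the pulled-out bars and 52.5 mm above the worktop.
- place_2 (a point): Place 2 of the rack (second from left, y = +24 mm in the rack): where a seated handle's origin belongs, midway between the pulled-out bars and 52.5 mm above the worktop.
- place_3 (a point): Place 3 of the rack (third from left, y = -24 mm in the rack): where a seated handle's origin belongs, midway between the pulled-out bars and 52.5 mm above the worktop.
- place_4 (a point): Place 4 of the rack (rightmost, y = -72 mm in the rack): where a seated handle's origin belongs, midway between the pulled-out bars and 52.5 mm above the worktop.
- awl_tool: Stitching awl: a round tapered spike 42 mm long. Handle: octagonal wooden bar 120 mm long, 21 mm over its flats (lies on a flat), brass ferrule; about 65 g, total 174 mm. Origin on the handle's axis midway along the handle, near its balance; x runs to the blade, handle from x = -60 to +60 mm; z up. Axis 10.5 mm above the worktop as it lies. May be absent.
- awl_tool_tip (a point): Point near the tip of the awl_tool's blade, on its axis, 110 mm from its origin along x.
- beveller: Edge beveller: a thin shank with a small forked flat end. Handle: octagonal wooden bar 120 mm long, 21 mm over its flats (lies on a flat), brass ferrule; about 65 g, total 174 mm. Origin on the handle's axis midway along the handle, near its balance; x runs to the blade, handle from x = -60 to +60 mm; z up. Axis 10.5 mm above the worktop as it lies. May be absent.
- beveller_tip (a point): Point near the tip of the beveller's blade, on its axis, 110 mm from its origin along x.
- groover: Stitch groover: a thick shank with a small side arm near its end, 18 mm across. Handle: octagonal wooden bar 120 mm long, 21 mm over its flats (lies on a flat), brass ferrule; about 65 g, total 174 mm. Origin on the handle's axis midway along the handle, near its balance; x runs to the blade, handle from x = -60 to +60 mm; z up. Axis 10.5 mm above the worktop as it lies. May be absent.
- groover_tip (a point): Point near the tip of the groover's blade, on its axis, 110 mm from its origin along x.
- skiver: Skiving chisel: a flat spade blade 25 mm wide. Handle: octagonal wooden bar 120 mm long, 21 mm over its flats (lies on a flat), brass ferrule; about 65 g, total 174 mm. Origin on the handle's axis midway along the handle, near its balance; x runs to the blade, handle from x = -60 to +60 mm; z up. Axis 10.5 mm above the worktop as it lies. May be absent.
- skiver_tip (a point): Point near the tip of the skiver's blade, on its axis, 110 mm from its origin along x.
- eyelet_jar: Bystander: small white jar with a black cap, 45 mm wide, 56 mm high. Origin: centre of its underside.
- tin_wax: Bystander: round yellowish tin, 60 mm wide, 20 mm high. Origin: centre of its underside.
- tin_balm: Bystander: round dark green tin, 48 mm wide, 28 mm high. Origin: centre of its underside.

How it is judged:
By the outcome, as a careful person would: the job done as asked, in the order asked, and still so for the second after the job is handed in, with the robot touching nothing.
Of awl_tool, beveller, groover, skiver only 2 to 4 are there at a start; the rules pass over those that are not, and their reading is None.
At some moment in a run one of awl_tool, beveller, groover, skiver may be knocked a few centimetres aside while the robot is not near it.
Once in a run the grip may slacken for a moment while it holds something.
It also fails if it takes over 210 s, if anything falls off the work surface, if the arm or the gripper's body presses on something with over 40 N, if the wrist force passes 120 N, or if a joint passes its speed limit or range.

## Working session

There is one attempt and no reset: what is moved stays moved. The work goes in short steps, Python scripts to look and compute and a tool call to move; the robot and the scene stay as the last step left them, time stands still between calls to the robot, and variables do not carry over. Pictures are saved under pics/ and viewed, at most 14 in all, crops included, and the job is handed in when it is done.

Besides the shell and the picture viewer there is one more tool, called after "Emit:" as name([rows], argument=value, ...), one row to a line, values as JSON. play_rows: Moves the arm, as the interface text tells. Its arguments: {"type":"object","properties":{"targets":{"type":"array","items":{"type":"array"}},"newtons":{"type":"number"}},"required":["targets"]}

```bash
mkdir -p pics; ls
cat > h.py <<'E'
import numpy as np, cv2
from cell import arm, capture, spotter
from scipy.spatial.transform import Rotation as Ro
def world(p,u,v,z=None,pose=None):
    """pixel -> world; depth from z_map or intersect with plane z"""
    if 'R' in p: R=np.array(p['R']);t=np.array(p['t'])
    else:
        s=pose; T=np.eye(4);T[:3,:3]=Ro.from_euler('xyz',s['orientation']).as_matrix();T[:3,3]=s['tcp_pos']
        W=T@np.array(p['T_tool_cam']); R=W[:3,:3].T; t=-R@W[:3,3]
    u=np.asarray(u,float);v=np.asarray(v,float)
    d=np.stack([(u-p['cx'])/p['fx'],(v-p['cy'])/p['fy'],np.ones_like(u)],-1)
    if z is None:
        zz=p['z_map'][np.round(v).astype(int),np.round(u).astype(int)]
        return (d*zz[...,None]-t)@R
    c=-t@R; w=d@R
    return c+w*((z-c[2])/w[...,2])[...,None]
E
python3 - <<'E'
from h import *
s=arm.read_state();print({k:np.round(v,3).tolist() for k,v in s.items()}, arm.grip_point_offset)
names=['rear_bar','front_bar','guard_knob','pull_knob','lock_button','awl_tool','awl_tool_tip','beveller','beveller_tip','groover','groover_tip','skiver','skiver_tip','eyelet_jar','tin_wax','tin_balm']
for c in ['top','scene']:
    p=capture(c); cv2.imwrite(f'pics/{c}0.png',p['pixels'])
    print(c,p['fx'])
    for n in names:
        for b in spotter.boxes_of(p,n)[:2]:
            l=b['location']; print(n,np.round(l),round(b['confidence'],2),np.round(world(p,l[0],l[1])), np.round(world(p,l[0],l[1],10.5)))
E
```

```text
pics
{'time_s': 0.0, 'joint_positions': [1.052, 0.629, 0.038, 1.518, -0.027, 0.996, -0.02], 'qd': [-0.0, 0.001, -0.001, -0.001, 0.002, -0.0, -0.0], 'effort': [0.002, -54.972, 1.144, -18.663, -0.052, 0.024, 0.0], 'tcp_pos': [284.258, -584.238, 403.81], 'orientation': [-3.14, 0.0, 0.453], 'force': [1.041, -0.066, 0.514], 'moment': [0.027, 0.033, -0.048], 'grasp_force': 0.0, 'width': 93.806} 180.4
top 371.444879799888
rear_bar [399. 211.] 0.61 [ 521. -233.  105.] [ 530. -254.   10.]
front_bar [404. 239.] 0.74 [ 453. -258.   37.] [ 454. -264.   10.]
guard_knob [402. 203.] 0.63 [ 544. -248.   76.] [ 552. -262.   10.]
awl_tool [246. 241.] 0.71 [442. 158.  21.] [442. 160.  10.]
awl_tool [402. 236.] 0.3 [ 461. -254.   37.] [ 462. -260.   10.]
awl_tool_tip [248. 239.] 0.6 [448. 155.  17.] [448. 156.  10.]
awl_tool_tip [400. 214.] 0.46 [ 516. -240.   78.] [ 522. -254.   10.]
beveller [277. 224.] 0.69 [489.  77.  19.] [489.  78.  10.]
beveller_tip [276. 224.] 0.67 [488.  80.  23.] [489.  81.  10.]
skiver [218. 176.] 0.73 [612. 233.  54.] [620. 245.  11.]
skiver [400. 212.] 0.27 [ 519. -235.  10
[... 697 characters left out ...]
button [366. 189.] 0.55 [ 506. -199.   72.] [ 527. -253.   10.]
lock_button [363. 178.] 0.51 [ 535. -230.   79.] [ 560. -292.   10.]
awl_tool [328. 297.] 0.85 [438. 166.  14.] [439. 164.  10.]
awl_tool_tip [328. 296.] 0.84 [440. 166.  21.] [443. 161.  10.]
beveller [331. 269.] 0.6 [477.  83.  15.] [478.  81.  10.]
beveller_tip [329. 268.] 0.69 [482.  86.  21.] [485.  80.  10.]
beveller_tip [390. 195.] 0.41 [ 447. -255.   22.] [ 450. -265.   10.]
groover [360. 176.] 0.2 [ 545. -236.   74.] [ 569. -293.   10.]
eyelet_jar [259. 290.] 0.63 [603. 257.  49.] [619. 239.  10.]
tin_wax [322. 338.] 0.87 [393. 281.  15.] [394. 279.  10.]
tin_balm [300. 187.] 0.76 [ 713. -139.   23.] [ 719. -149.   10.]
```

View pics/top0.png

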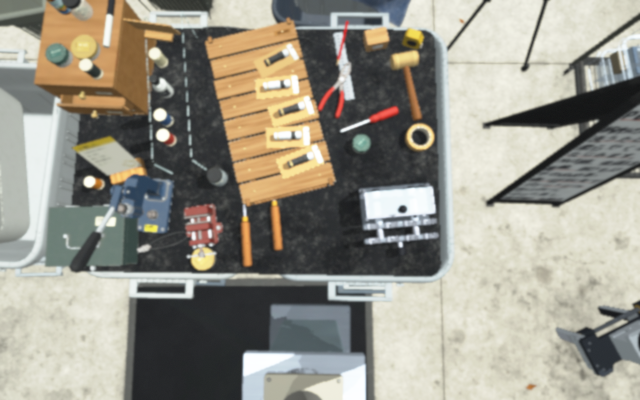

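View pics/scene0.png

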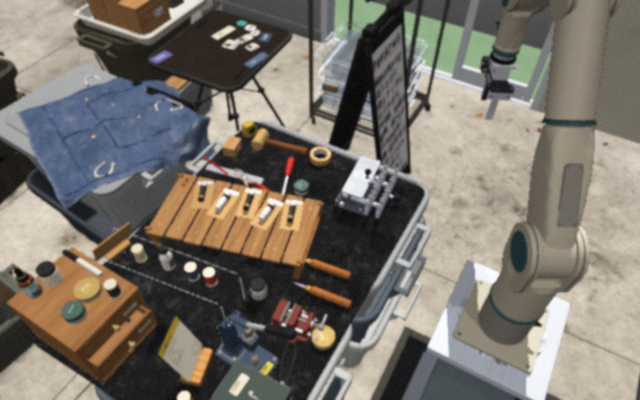

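The top view shows the rack at about (400,215) with the guard down. Two tools lie at (247,241) and (277,225), with their blades toward the back, and the jar and tins stand clear of them. Next I'll look at the rack from above.

Emit:
play_rows([
  [94, [25, 40, 5], -0.05],
  [94, [50, 80, 10], -0.1],
  [94, [75, 120, 15], -0.15],
  [94, [100, 160, 20], -0.2],
  [94, [120, 200, 20], -0.25],
  [94, [140, 240, 20], -0.3],
  [94, [160, 280, 20], -0.35],
  [94, [180, 310, 20], -0.4],
  [94, [190, 320, 20], -0.453],
  [94, [190, 320, 20], -0.453],
])

```text
time_s: 2.7
tcp_pos: [476.1, -262.0, 424.8]
orientation: [-3.141, -0.001, 0.005]
force: [-0.1, -0.4, -0.0]
width: 93.9
grasp_force: 0.0
```

Run:
```python
from h import *
s=arm.read_state();print(s['time_s'],s['tcp_pos'],s['orientation'])
p=capture('wrist'); cv2.imwrite('pics/w1.png',p['pixels']); np.savez('w1.npz',**{k:v for k,v in p.items()},pos=s['tcp_pos'],ori=s['orientation'])
print(np.round(p['T_tool_cam'],2),p['fx'])
for n in ['rear_bar','front_bar','guard_knob','pull_knob','lock_button']:
    for b in spotter.boxes_of(p,n)[:1]:
        l=b['location']; print(n,np.round(l),round(b['confidence'],2),np.round(world(p,l[0],l[1],pose=s)))
```

```text
2.7 [ 476.13804823 -262.01121266  424.76049981] [-3.14086980e+00 -1.11449739e-03  4.96730379e-03]
[[-0.   -0.97 -0.24 70.69]
 [ 1.   -0.   -0.    1.59]
 [ 0.   -0.24  0.97 18.43]
 [ 0.    0.    0.    1.  ]] 333.8675450467889
rear_bar [302. 134.] 0.96 [ 534. -248.  111.]
front_bar [306. 200.] 0.97 [ 458. -249.   43.]
guard_knob [297. 116.] 0.91 [ 548. -242.   77.]
pull_knob [309. 200.] 0.64 [ 457. -252.   41.]
lock_button [304. 131.] 0.17 [ 536. -250.  104.]
```

View pics/w1.png

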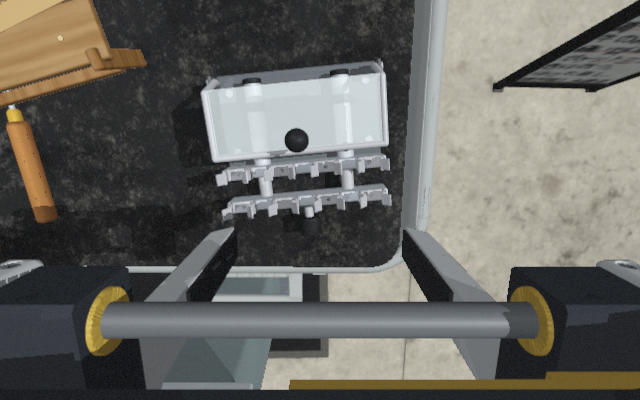

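The wrist view shows the guard ball at (297,140), the front bar from (228,211) to (390,197), and the pull knob at (311,226). The rack heading is a few degrees positive.

Run:
```python
from h import *
d=np.load('w1.npz'); p={k:d[k] for k in d.files}; s={'tcp_pos':d['pos'],'orientation':d['ori']}
for n,u,v,z in [('gknob',297,140,105),('pull',311,226,33),('fl',231,211,None),('fr',388,199,None),('rl',222,180,None),('rr',388,165,None),('plateBL',208,92,None),('plateBR',384,75,None),('plateFL',212,158,None),('plateFR',386,145,None)]:
    print(n,np.round(world(p,u,v,z,s),1), np.round(world(p,u,v,None,s),1), p['z_map'][v,u])
# point cloud
U,V=np.meshgrid(np.arange(640),np.arange(400)); W=world(p,U,V,None,s)
ok=(p['z_map']>0)&(W[...,0]>400)&(W[...,0]<660)&(W[...,1]>-380)&(W[...,1]<-150)
b=(ok)&(W[...,2]>90)&(W[...,2]<125); print('knobcloud',b.sum(),W[b].mean(0) if b.any() else '', W[b].max(0))
b=(ok)&(W[...,2]>62)&(W[...,2]<75)&(W[...,0]<525); q=W[b]; print(len(q))
# clips lips: project
for th in np.arange(0,0.16,0.01):
    x=q[:,0]*np.cos(th)+q[:,1]*np.sin(th); h=np.histogram(x,bins=np.arange(350,560,2))[0]; print(round(th,2),(h**2).sum(), 350+2*np.argsort(h)[-4:])
```

```text
gknob [ 527.7 -243.2  105. ] [ 546.9 -263.2  406.4] 0.0
pull [ 423.6 -253.8   33. ] [ 426.1 -254.    40.6] 384.02948
fl [ 449.9 -169.2   63.2] [ 449.9 -169.2   63.2] 356.40237
fr [ 465.8 -334.4   70.7] [ 465.8 -334.4   70.7] 345.38483
rl [ 484.4 -163.2   68.2] [ 484.4 -163.2   68.2] 343.27533
rr [ 501.2 -332.3   71.8] [ 501.2 -332.3   71.8] 335.89716
plateBL [ 570.  -158.5   78.4] [ 570.  -158.5   78.4] 312.9858
plateBR [ 585.8 -322.7   78.6] [ 585.8 -322.7   78.6] 309.04834
plateFL [ 508.  -157.4   77.1] [ 508.  -157.4   77.1] 329.03
plateFR [ 521.7 -327.7   79.5] [ 521.7 -327.7   79.5] 323.432
knobcloud 472 [ 527.64828544 -243.14207125  111.08126637] [ 537.36628766 -232.60762847  116.07826152]
1563
0.0 97295 [494 492 490 496]
0.01 104631 [452 488 492 490]
0.02 113421 [450 452 486 488]
0.03 122545 [446 448 484 486]
0.04 132125 [480 446 484 482]
0.05 141567 [482 480 442 478]
0.06 151329 [440 480 478 476]
0.07 160213 [472 476 474 440]
0.08 168419 [472 470 468 474]
0.09 176697 [470 464 472 436]
0.1 179077 [464 462 466 470]
0.11 175461 [458 462 460 464]
0.12 169245 [460 458 456 462]
0.13 159511 [456 422 454 458]
0.14 149625 [418 456 452 454]
0.15 141089 [414 448 452 450]
```

Emit:
play_rows([
  [60, [20, 8, -30], 0.04],
  [60, [45, 16, -60], 0.092],
  [60, [52, 20, -90], 0.092],
  [60, [52, 20, -90], 0.092],
  [60, [52, 20, -90], 0.092],
])

```text
time_s: 3.5
tcp_pos: [525.6, -245.6, 334.8]
orientation: [3.142, 0.001, 0.09]
force: [-0.4, -0.2, -0.3]
width: 60.6
grasp_force: 0.0
```

```bash
cat >> h.py <<'E'
O=np.array([454.0,-250.4]); TH=0.097
def rk(x,y):
    c,s=np.cos(TH),np.sin(TH); return O+[c*x-s*y,s*x+c*y]
def shot(n,things=()):
    s=arm.read_state(); p=capture('wrist'); cv2.imwrite(f'pics/{n}.png',p['pixels'])
    for t in things:
        for b in spotter.boxes_of(p,t)[:1]:
            l=b['location']; print(t,np.round(l),round(b['confidence'],2),np.round(world(p,l[0],l[1],pose=s),1))
    return p,s
def cloud(p,s):
    U,V=np.meshgrid(np.arange(640),np.arange(400)); W=world(p,U,V,None,s); W[p['z_map']<=0]=np.nan; return W
E
python3 - <<'E'
from h import *
p,s=shot('w2',['guard_knob']); print(s['tcp_pos'],s['orientation'])
W=cloud(p,s); b=(W[...,2]>95)&(W[...,2]<125)&(np.abs(W[...,0]-528)<20)&(np.abs(W[...,1]+243)<20)
q=W[b]; print(len(q),q.mean(0),q.max(0),q.min(0))
k=rk(74,0);print(k)
for a in np.radians(np.arange(131.6,50,-7)):
    w=rk(138+96*np.cos(a),0)-k; print(np.round(w,1),round(30+96*np.sin(a)-102,1))
E
```

```text
guard_knob [314. 180.] 0.94 [ 551.8 -241.1   79.1]
[ 525.64567864 -245.56558392  334.77715104] [3.14151848e+00 1.43836641e-03 9.03261783e-02]
845 [ 529.54088102 -242.54471625  110.69684396] [ 538.23493616 -232.08467383  115.69876906] [ 517.78964105 -253.58688642  100.20400523]
[ 527.65213988 -243.23325101]
[0.3 0. ] -0.2
[9.4 0.9] 7.0
[19.4  1.9] 13.1
[30.1  2.9] 17.9
[41.2  4. ] 21.3
[52.7  5.1] 23.4
[64.4  6.3] 24.0
[76.   7.4] 23.2
[87.5  8.5] 21.0
[98.6  9.6] 17.4
[109.1  10.6] 12.4
[119.   11.6] 6.3
```

Emit:
play_rows([
  [60, [2.5, 2.5, -30], 0.007],
  [60, [2.5, 2.5, -52], 0.007],
  [60, [2.5, 2.5, -52], 0.007],
  [0, [2.5, 2.5, -52], 0.007],
  [0, [2.5, 2.5, -52], 0.007],
  [0, [2.5, 2.5, -52], 0.007],
  [0, [2.5, 2.5, -52], 0.007],
  [0, [2.5, 2.5, -52], 0.007],
], newtons=12)

```text
time_s: 4.4
tcp_pos: [529.0, -241.8, 283.2]
orientation: [-3.141, -0.001, 0.099]
force: [0.7, 7.0, 2.3]
width: 23.3
grasp_force: 4.2
```

Emit:
play_rows([
  [0, [9.4, 0.9, 7], 0],
  [0, [19.4, 1.9, 13.1], 0],
  [0, [30.1, 2.9, 17.9], 0],
  [0, [41.2, 4, 21.3], 0],
  [0, [52.7, 5.1, 23.4], 0],
  [0, [64.4, 6.3, 24], 0],
  [0, [76, 7.4, 23.2], 0],
  [0, [87.5, 8.5, 21], 0],
  [0, [98.6, 9.6, 17.4], 0],
  [0, [109, 10.6, 12.4], 0],
])

```text
time_s: 5.4
tcp_pos: [640.0, -229.9, 295.7]
orientation: [-3.14, -0.003, 0.1]
force: [0.5, 4.5, 2.7]
width: 20.9
grasp_force: 12.0
```

Emit:
play_rows([
  [0, [7, 0.7, -4], 0],
  [0, [7, 0.7, -4], 0],
  [45, [7, 0.7, -4], 0],
  [45, [7, 0.7, -4], 0],
  [45, [7, 0.7, 20], 0],
  [45, [7, 0.7, 60], 0],
  [45, [-30, -3, 100], 0],
  [45, [-80, -8, 120], 0],
  [45, [-130, -13, 120], 0],
  [45, [-180, -18, 120], 0],
])

```text
time_s: 6.4
tcp_pos: [463.8, -250.0, 416.1]
orientation: [3.138, -0.002, 0.097]
force: [0.4, -1.6, 0.5]
width: 45.2
grasp_force: 0.0
```

Emit:
play_rows([
  [60, [-25, -3, 0], 0],
  [60, [-25, -3, 0], 0],
  [60, [-25, -3, 0], 0],
])

```text
time_s: 6.7
tcp_pos: [440.9, -252.6, 415.6]
orientation: [3.14, -0.001, 0.097]
force: [1.3, 0.8, 0.2]
width: 59.8
grasp_force: 0.0
```

Run:
```python
from h import *
p,s=shot('w3',['guard_knob','pull_knob','front_bar','lock_button']); print(s['tcp_pos'],s['orientation'])
W=cloud(p,s); c,sn=np.cos(TH),np.sin(TH)
D=W[...,:2]-O; X=D@[c,sn]; Y=D@[-sn,c]; Z=W[...,2]
print(rk(-30.5,0),rk(0,0))
b=(Z>10)&(Z<45)&(X>-60)&(X<-18)&(abs(Y)<30); q=W[b]; print('pull',b.sum(), q.min(0),q.max(0), X[b].min(),X[b].max(),np.percentile(Y[b],[2,98]))
b=(Z>60)&(Z<75)&(X>-20)&(X<60)&(abs(Y)<100)
print(np.histogram(X[b],np.arange(-20,62,4))); print(np.histogram(Y[b],np.arange(-100,101,5))[0]); print(np.percentile(Y[b],[.5,99.5]))
```

```text
guard_knob [231.  14.] 0.69 [ 599.6 -154.    41.6]
pull_knob [316. 167.] 0.96 [ 460.7 -249.4   41.6]
front_bar [314. 170.] 0.59 [ 456.5 -247.4   42.5]
[ 440.85673046 -252.64695842  415.55031853] [ 3.13995517e+00 -1.24505937e-03  9.68202798e-02]
[ 423.64337478 -253.35386276] [ 454.  -250.4]
pull 422 [ 412.66521466 -265.17702381   21.70362933] [ 435.99490599 -240.81323734   41.47103303] -40.831746947141056 -18.37589261766791 [-10.83689186  11.76242774]
(array([  0,   0,   0,   4, 229, 270, 277,  66,   0,   0,   0,   0,   0,
       198, 275, 291, 150,   0,   0,   0]), array([-20, -16, -12,  -8,  -4,   0,   4,   8,  12,  16,  20,  24,  28,
        32,  36,  40,  44,  48,  52,  56,  60]))
[  0   0  63 183  21   0   0  80  96   0   0   0 121 116   0   0  10 124
  74   0   0  40 120  39   0   0  81 145  16   0   0  71  91   0   0   0
 171  98   0   0]
[-86.82836725  87.98649334]
```

View pics/w3.png

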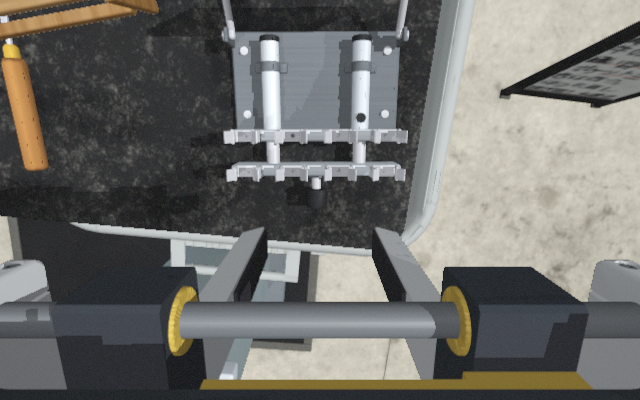

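Guard is back: the bail is at the top and the lock hole shows empty at (360,118). The pull knob is at (316,190), with the front bar about 19 mm out. Next I'll pinch the knob and pull.

Emit:
play_rows([
  [60, [-10, 0, -45], 0],
  [60, [-17, -0.5, -90], 0],
  [60, [-17, -0.5, -135], 0],
  [60, [-17, -0.5, -175], 0],
  [60, [-17, -0.5, -208], 0],
  [60, [-17, -0.5, -209], 0],
  [60, [-17, -0.5, -209], 0],
])

```text
time_s: 7.65
tcp_pos: [424.4, -252.1, 205.8]
orientation: [-3.141, 0.001, 0.099]
force: [-0.6, -0.2, 1.1]
width: 59.9
grasp_force: 0.0
```

Emit:
play_rows([
  [0, [0, 0, 0], 0],
  [0, [0, 0, 0], 0],
  [0, [0, 0, 0], 0],
  [0, [0, 0, 0], 0],
  [0, [0, 0, 0], 0],
  [0, [0, 0, 0], 0],
], newtons=35)

```text
time_s: 8.25
tcp_pos: [424.2, -251.3, 206.6]
orientation: [-3.14, -0.0, 0.099]
force: [-0.3, 2.1, 6.7]
width: 23.2
grasp_force: 35.0
```

Run:
```python
from h import *
d=np.load('w1.npz'); p={k:d[k] for k in d.files}; s={'tcp_pos':d['pos'],'orientation':d['ori']}
for v in range(244,284,3): print(v,np.round(world(p,np.array([290,300,320]),np.array([v]*3),None,s),0).tolist())
```

```text
244 [[389.0, -226.0, 2.0], [388.0, -239.0, 1.0], [389.0, -265.0, 2.0]]
247 [[385.0, -226.0, 2.0], [385.0, -239.0, 2.0], [385.0, -265.0, 2.0]]
250 [[380.0, -226.0, 2.0], [380.0, -239.0, 1.0], [381.0, -265.0, 2.0]]
253 [[376.0, -226.0, 2.0], [376.0, -239.0, 1.0], [376.0, -265.0, 2.0]]
256 [[372.0, -226.0, 2.0], [373.0, -239.0, 3.0], [372.0, -265.0, 0.0]]
259 [[368.0, -226.0, 1.0], [368.0, -239.0, 2.0], [368.0, -265.0, 1.0]]
262 [[364.0, -226.0, 2.0], [364.0, -239.0, 1.0], [364.0, -265.0, 2.0]]
265 [[360.0, -225.0, 2.0], [360.0, -239.0, 2.0], [360.0, -265.0, 3.0]]
268 [[350.0, -224.0, -10.0], [350.0, -238.0, -10.0], [349.0, -265.0, -12.0]]
271 [[344.0, -224.0, -12.0], [344.0, -238.0, -13.0], [345.0, -265.0, -10.0]]
274 [[333.0, -223.0, -26.0], [334.0, -237.0, -25.0], [327.0, -265.0, -37.0]]
277 [[329.0, -223.0, -25.0], [329.0, -237.0, -25.0], [-47.0, -268.0, -770.0]]
280 [[324.0, -222.0, -26.0], [324.0, -237.0, -26.0], [-62.0, -268.0, -774.0]]
283 [[320.0, -222.0, -25.0], [319.0, -237.0, -26.0], [-78.0, -268.0, -781.0]]
```

Nothing blocks the pull at the table edge. Pulling about 46 mm.

Emit:
play_rows([
  [0, [-6, -0.6, 0], 0],
  [0, [-12, -1.2, 0], 0],
  [0, [-18, -1.7, 0], 0],
  [0, [-24, -2.3, 0], 0],
  [0, [-30, -2.9, 0], 0],
  [0, [-35, -3.4, 0], 0],
  [0, [-39, -3.8, 0], 0],
  [0, [-42, -4.1, 0], 0],
  [0, [-44, -4.3, 0], 0],
  [0, [-44, -4.3, 0], 0],
])

```text
time_s: 9.25
tcp_pos: [380.8, -255.6, 206.6]
orientation: [-3.141, -0.002, 0.1]
force: [2.8, 3.0, 6.5]
width: 23.4
grasp_force: 35.0
```

Emit:
play_rows([
  [0, [-1, 0, 0], 0],
  [0, [-2, 0, 0], 0],
  [0, [-2, 0, 0], 0],
])

```text
time_s: 9.55
tcp_pos: [380.0, -255.5, 206.6]
orientation: [3.141, -0.004, 0.101]
force: [5.6, 4.1, 4.0]
width: 22.7
grasp_force: 35.0
```

Emit:
play_rows([
  [0, [-2, 0, 0], 0],
  [0, [-3, 0, 0], 0],
  [0, [-3, 0, 0], 0],
  [0, [-3, 0, 0], 0],
])

```text
time_s: 9.95
tcp_pos: [379.2, -255.4, 206.6]
orientation: [3.14, -0.008, 0.103]
force: [10.1, 5.4, 0.4]
width: 23.3
grasp_force: 35.0
```

Emit:
play_rows([
  [0, [-3, 0, 0], 0],
  [0, [-5, 0, 0], 0],
  [0, [-5, 0, 0], 0],
  [0, [0, 0, 0], 0],
  [0, [7, 0, 0], 0],
  [0, [7, 0, 0], 0],
  [0, [11, 1, 0], 0],
  [0, [11, 1, 0], 0],
])

```text
time_s: 10.75
tcp_pos: [378.8, -256.2, 206.2]
orientation: [-3.138, 0.012, 0.093]
force: [-18.2, -3.9, 19.3]
width: 23.0
grasp_force: 35.0
```

The bar doesn't go back under an 18 N push, so it's locked. I'll release, rise and look.

Emit:
play_rows([
  [0, [-7, -1, 0], 0],
  [60, [-7, -1, 0], 0],
  [60, [-7, -1, 0], 0],
  [60, [-7, -1, 0], 0],
  [60, [-7, -1, 40], 0],
  [60, [-7, -1, 85], 0],
  [60, [10, 0, 130], 0],
  [60, [50, 0, 175], 0],
  [60, [60, 0, 210], 0],
  [60, [60, 0, 210], 0],
])

```text
time_s: 11.75
tcp_pos: [449.9, -255.9, 421.0]
orientation: [3.135, -0.01, 0.102]
force: [0.1, -0.7, 0.0]
width: 59.7
grasp_force: 0.0
```

Run:
```python
from h import *
p,s=shot('w4',['guard_knob','pull_knob','front_bar','rear_bar','lock_button']); print(s['tcp_pos'],s['orientation'])
cv2.imwrite('pics/w4c.png',cv2.resize(p['pixels'][0:240,160:480],None,fx=2.5,fy=2.5))
W=cloud(p,s); c,sn=np.cos(TH),np.sin(TH)
D=W[...,:2]-O; X=D@[c,sn]; Y=D@[-sn,c]; Z=W[...,2]
for lo,hi in [(-60,-20),(20,60)]:
    b=(Z>60)&(Z<75)&(X>lo)&(X<hi)&(abs(Y)<100); q=W[b]
    print(np.percentile(X[b],[2,50,98]),np.percentile(Y[b],[.5,99.5]),'slope',np.polyfit(Y[b],X[b],1))
    # clip centres
    for y0 in (72,24,-24,-72):
        m=b&(abs(Y-y0)<22)&(Z>64); print(y0,np.percentile(Y[m],[2,98]).mean())
```

```text
guard_knob [311. 110.] 0.61 [ 531.8 -242.2   10.3]
pull_knob [312. 210.] 0.6 [ 420.5 -255.3   30.6]
front_bar [310. 214.] 0.96 [ 418.9 -253.2   40.8]
rear_bar [311. 112.] 0.8 [ 529.8 -242.8   11. ]
lock_button [354. 127.] 0.44 [ 518.3 -290.4   34.5]
[ 449.91541205 -255.94274812  421.00052422] [ 3.13467331 -0.01037165  0.10243435]
[-45.23440438 -39.02079741 -32.89358165] [-87.23692618  87.62338678] slope [-1.11405054e-03 -3.90421747e+01]
72 72.48258581044645
24 24.0789262831984
-24 -23.66883656137351
-72 -71.52098039461214
[33.17253399 39.7697423  45.9083654 ] [-86.75239108  87.99806538] slope [-1.27334333e-03  3.97175762e+01]
72 72.48718073984838
24 24.659391637143905
-24 -23.479928478822515
-72 -71.41396438472694
```

View pics/w4c.png

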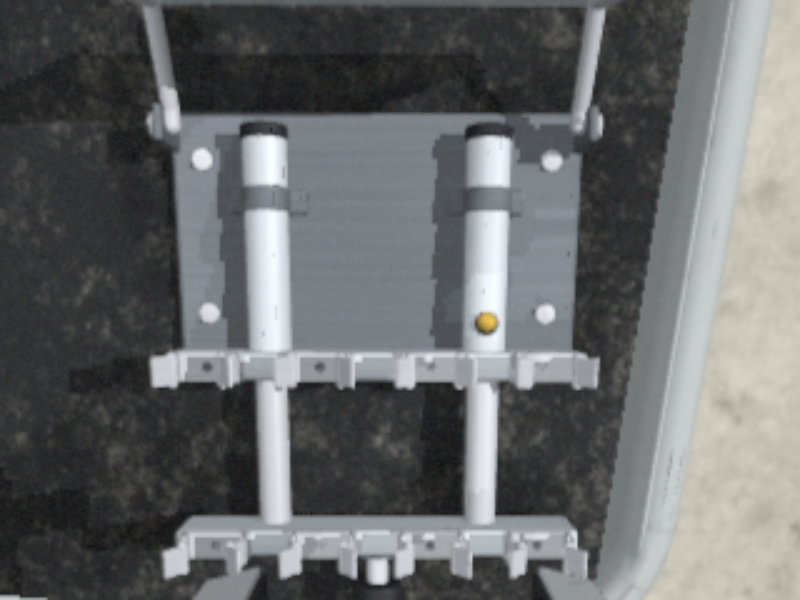

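The brass button shows at (487,322) in the crop, so the bar is locked, and my frame fits within 0.5 mm. Now to the tools.

Emit:
play_rows([
  [60, [0, 40, 10], -0.02],
  [60, [0, 80, 10], -0.05],
  [60, [0, 125, 10], -0.1],
  [60, [0, 170, 10], -0.1],
  [60, [-5, 215, 10], -0.1],
  [60, [-10, 260, 10], -0.1],
  [60, [-10, 305, 10], -0.1],
  [60, [-10, 345, 10], -0.1],
  [60, [-10, 370, 10], -0.1],
  [60, [-10, 370, 10], -0.1],
])

```text
time_s: 13.05
tcp_pos: [435.4, 118.0, 424.8]
orientation: [-3.141, 0.002, 0.005]
force: [-0.0, -0.1, -0.5]
width: 59.8
grasp_force: 0.0
```

```bash
sed -i 's/^O=.*/O=np.array([454.3,-250.0]); TH=0.098/' h.py
cat >> h.py <<'E'
def handles(p,s,zlo=12,zhi=30):
    """orange handles -> axis position, direction (to ferrule), by colour+depth"""
    W=cloud(p,s); hsv=cv2.cvtColor(p['pixels'],cv2.COLOR_BGR2HSV)
    m=((hsv[...,0]>=6)&(hsv[...,0]<=20)&(hsv[...,1]>120)&(hsv[...,2]>70)).astype(np.uint8)
    m[~((W[...,2]>zlo-7)&(W[...,2]<zhi))]=0
    n,L,st,_=cv2.connectedComponentsWithStats(m)
    for i in range(1,n):
        if st[i,4]<300: continue
        q=W[(L==i)&(W[...,2]>zlo)]; 
        if len(q)<100: continue
        r=cv2.minAreaRect(q[:,:2].astype(np.float32)); mu=q[:,:2].mean(0)
        w,v=np.linalg.eigh(np.cov((q[:,:2]-mu).T)); d=v[:,1]; d=d*np.sign(d[0]); pr=(q[:,:2]-mu)@d
        ends=np.percentile(pr,[.5,99.5]); print('comp',st[i,:4].tolist(),len(q),'rect',np.round(r[0],1),np.round(r[1],1),'yaw',round(np.arctan2(d[1],d[0]),3),'mid',np.round(mu+d*ends.mean(),1),'len',round(ends[1]-ends[0],1),'ztop',np.round(np.percentile(q[:,2],[5,50,95]),1))
E
python3 - <<'E'
from h import *
p,s=shot('w5',['awl_tool','awl_tool_tip','beveller','beveller_tip','groover','groover_tip','skiver','skiver_tip']); print(s['tcp_pos'],s['orientation'])
handles(p,s)
E
```

```text
awl_tool [281. 173.] 0.8 [443.  160.6  22.9]
awl_tool_tip [283. 167.] 0.73 [449.4 158.7  23.5]
beveller [354. 132.] 0.64 [489.4  77.9  21.8]
beveller_tip [352. 130.] 0.87 [492.1  79.9  24. ]
groover_tip [596. 104.] 0.25 [ 520.8 -186.3   26. ]
skiver_tip [280. 168.] 0.52 [448.6 162.3  21.3]
[435.382202   117.98374363 424.81329281] [-3.14144021e+00  2.31299472e-03  4.97603436e-03]
comp [339, 84, 26, 107] 1924 rect [482.2  78.8] [120.7  21.1] yaw 0.112 mid [482.1  79.4] len 117.5 ztop [16.7 21.4 23.6]
comp [269, 124, 29, 102] 1805 rect [437.8 158.9] [119.5  21.3] yaw 0.094 mid [438.4 158.2] len 117.5 ztop [16.6 21.4 23.5]
```

View pics/w5.png

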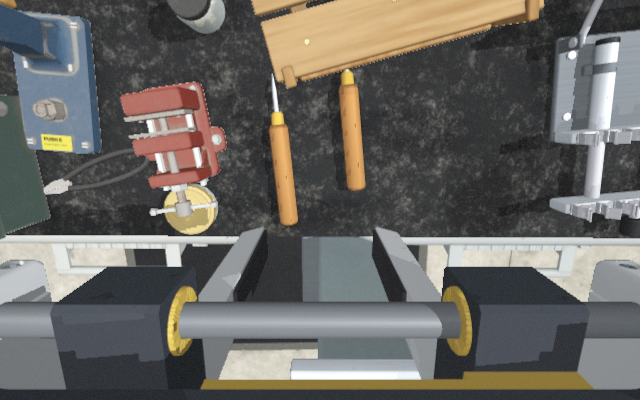

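The handles are at (285,175) and (353,132). The right tool's blade is hidden by the wooden thing at (345,65), so I'll check heights there.

Run:
```python
from h import *
s=arm.read_state();p=capture('wrist')
for v in range(2,100,7): print(v,[(np.round(world(p,u,v,None,s)).astype(int).tolist()) for u in (290,320,344,351,375,420)])
q=capture('top'); 
for v in range(170,225,5): print(v,[np.round(world(q,u,v)).astype(int).tolist() for u in (265,271,275,279,285)])
```

```text
2 [[603, 137, 89], [630, 111, 0], [603, 90, 88], [603, 84, 89], [603, 64, 89], [603, 25, 88]]
9 [[600, 138, 80], [598, 111, 89], [598, 90, 87], [597, 84, 90], [598, 64, 88], [597, 25, 89]]
16 [[592, 137, 88], [593, 111, 87], [592, 90, 89], [592, 84, 88], [592, 63, 88], [592, 24, 89]]
23 [[587, 137, 89], [587, 111, 89], [586, 90, 89], [587, 84, 89], [587, 63, 87], [586, 24, 89]]
30 [[581, 137, 88], [581, 111, 88], [507, 112, 408], [581, 84, 88], [581, 63, 88], [581, 23, 87]]
37 [[576, 137, 89], [576, 111, 88], [576, 90, 87], [575, 84, 89], [575, 63, 88], [575, 23, 88]]
44 [[570, 138, 87], [570, 111, 89], [570, 90, 89], [570, 84, 87], [570, 63, 89], [579, 9, 39]]
51 [[564, 138, 88], [564, 111, 89], [564, 90, 89], [564, 84, 88], [564, 63, 90], [579, -2, 2]]
58 [[558, 138, 91], [558, 111, 89], [558, 90, 88], [558, 83, 88], [566, 54, 38], [572, -3, 1]]
65 [[553, 138, 88], [552, 111, 89], [553, 89, 83], [560, 79, 38], [565, 48, 2], [565, -3, 2]]
72 [[547, 138, 88], [553, 111, 38], [557, 84, 3], [557, 75, 1], [557, 48, 1], [557, -4, 0]]
79 [[541, 138, 87], [550, 111, 2], [548, 84, 18], [550
[... 404 characters left out ...]
, [597, 88, 88], [597, 78, 86], [432, -35, 1017], [597, 52, 86]]
185 [[583, 102, 88], [584, 87, 88], [583, 77, 91], [584, 67, 87], [585, 52, 84]]
190 [[571, 102, 87], [571, 87, 87], [571, 77, 86], [571, 67, 88], [572, 51, 86]]
195 [[558, 102, 86], [558, 87, 87], [558, 77, 86], [559, 66, 86], [566, 56, 34]]
200 [[551, 109, 38], [552, 93, 36], [555, 85, 12], [556, 75, 0], [556, 59, 2]]
205 [[542, 114, 0], [542, 97, 1], [541, 84, 14], [542, 75, 2], [543, 58, 0]]
210 [[528, 113, 3], [527, 95, 13], [527, 83, 19], [528, 74, 7], [529, 58, 2]]
215 [[514, 113, -1], [515, 96, -1], [513, 83, 21], [513, 73, 16], [515, 58, 0]]
220 [[500, 112, 1], [501, 96, 2], [499, 82, 23], [500, 72, 17], [501, 58, -1]]
```

The pallet is a raised table with its top at 88 mm, and the blade lies under it. I'll grasp that tool, lift it slightly, pull it back, then raise it.

Emit:
play_rows([
  [60, [25, -20, -40], 0.05],
  [60, [45, -38, -85], 0.105],
  [60, [47, -39, -130], 0.105],
  [60, [47, -39, -175], 0.105],
  [60, [47, -39, -210], 0.105],
  [60, [47, -39, -222.5], 0.105],
  [60, [47, -39, -222.5], 0.105],
])

```text
time_s: 14.3
tcp_pos: [482.7, 75.2, 202.4]
orientation: [3.141, 0.003, 0.103]
force: [0.5, 0.3, -0.4]
width: 59.9
grasp_force: 0.0
```

Emit:
play_rows([
  [0, [0, 0, 0], 0],
  [0, [0, 0, 0], 0],
  [0, [0, 0, 0], 0],
  [0, [0, 0, 0], 0],
  [0, [0, 0, 0], 0],
  [0, [0, 0, 3], 0],
  [0, [0, 0, 6], 0],
  [0, [0, 0, 6], 0],
], newtons=40)

```text
time_s: 15.1
tcp_pos: [483.1, 75.6, 209.9]
orientation: [3.141, -0.001, 0.104]
force: [0.2, -0.6, -0.6]
width: 20.3
grasp_force: 40.0
```

Emit:
play_rows([
  [0, [-12, -1.3, 0], 0],
  [0, [-25, -2.7, 0], 0],
  [0, [-38, -4.1, 0], 0],
  [0, [-50, -5.4, 0], 0],
  [0, [-60, -6.5, 0], 0],
  [0, [-63, -7, 10], 0],
  [0, [-63, -10, 40], 0],
  [0, [-63, -25, 75], 0],
  [0, [-63, -60, 110], 0],
  [0, [-63, -100, 120], 0],
])

```text
time_s: 16.1
tcp_pos: [421.0, -25.0, 332.8]
orientation: [3.14, -0.005, 0.107]
force: [1.8, 0.7, -0.9]
width: 20.2
grasp_force: 40.0
```

Emit:
play_rows([
  [0, [0, -40, 0], 0],
  [0, [5, -80, 0], 0],
  [0, [10, -120, 0], 0],
  [0, [15, -160, 0], 0],
  [0, [20, -200, 0], 0],
  [0, [30, -230, 0], 0],
  [0, [35, -242, 0], 0],
  [0, [35, -242, 0], 0],
  [0, [35, -242, 0], 0],
])

```text
time_s: 17.0
tcp_pos: [454.8, -264.9, 329.4]
orientation: [-3.14, 0.001, 0.105]
force: [0.4, 0.8, -0.3]
width: 20.1
grasp_force: 40.0
```

Run:
```python
from h import *
p,s=shot('w6',[]); print(s['tcp_pos'],s['orientation'],s['width'],s['grasp_force'],rk(0,-24),rk(0,72))
handles(p,s,80,200)
W=cloud(p,s); R=Ro.from_euler('xyz',s['orientation']).as_matrix(); 
cv2.imwrite('pics/w6.png',p['pixels'])
```

```text
[ 454.78618578 -264.92684906  329.36953726] [-3.13993338e+00  1.40076222e-03  1.04741583e-01] 20.14469042725259 39.99817801639438 [ 456.64823704 -273.88484421] [ 447.25528888 -178.34546738]
comp [299, 142, 41, 160] 6141 rect [ 468.9 -264.9] [88.5 21. ] yaw 0.106 mid [ 469.9 -264.8] len 85.5 ztop [141.7 146.3 148.2]
comp [302, 339, 35, 14] 382 rect [ 400.4 -271.9] [10.3 19.9] yaw -1.421 mid [ 400.3 -271.8] len 19.7 ztop [142.8 147.2 148.4]
```

View pics/w6.png

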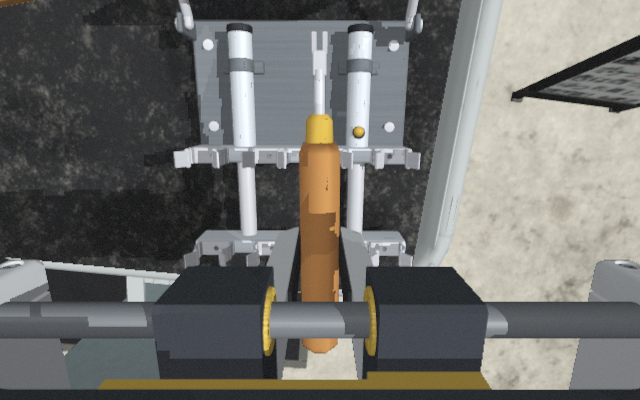

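The handle is held centred, with the beveller's fork forward at (319,45). Moving above place 3.

Emit:
play_rows([
  [0, [1.5, -4, -15], -0.004],
  [0, [2.7, -7.4, -35], -0.007],
  [0, [2.7, -7.4, -48], -0.007],
  [0, [2.7, -7.4, -48], -0.007],
  [0, [2.7, -7.4, -48], -0.007],
])

```text
time_s: 17.55
tcp_pos: [457.6, -273.4, 281.2]
orientation: [-3.141, 0.001, 0.097]
force: [0.0, 0.2, -1.0]
width: 20.1
grasp_force: 40.0
```

```bash
cat >> h.py <<'E'
def fit(n):
    """handle and clips seen in one wrist picture, rack frame"""
    p,s=shot(n); print(np.round(s['tcp_pos'],1),np.round(s['orientation'],3),s['width'],s['grasp_force'],np.round(s['force'],1))
    W=cloud(p,s); c,sn=np.cos(TH),np.sin(TH); D=W[...,:2]-O; X=D@[c,sn]; Y=D@[-sn,c]; Z=W[...,2]
    hsv=cv2.cvtColor(p['pixels'],cv2.COLOR_BGR2HSV); m=(hsv[...,0]>=6)&(hsv[...,0]<=20)&(hsv[...,1]>120)&(hsv[...,2]>40)&(Z>45)
    for a,b in [(-62,-48),(-45,-30),(0,15),(15,30),(30,45),(45,58)]:
        k=m&(X>a)&(X<b)
        if k.sum()>40: print('handle X',a,b,'Ymid',np.round(np.percentile(Y[k],[1,99]).mean(),1),'w',np.round(np.ptp(np.percentile(Y[k],[1,99])),1),'ztop',np.round(np.percentile(Z[k],90),1))
    print('X range',np.percentile(X[m],[.2,99.8]))
    for y0 in (72,24,-24,-72):
        for x0 in (-40,40):
            k=(abs(X-x0)<9)&(abs(Y-y0)<22)&(Z>64)&(Z<73)&~m
            if k.sum()>15:
                l,r=Y[k&(Y<y0)],Y[k&(Y>y0)]
                print('clip',x0,y0,'Y',np.round([l.min(),l.max(),r.min(),r.max()],1) if len(l) and len(r) else (len(l),len(r)),'X',round(X[k].mean(),1))
E
python3 -c "
from h import *
fit('w7')"
```

```text
[ 457.6 -273.4  281.2] [-3.141e+00  1.000e-03  9.700e-02] 20.14484988684371 39.99813934788108 [ 0.   0.2 -1. ]
handle X -62 -48 Ymid -25.2 w 19.3 ztop 100.0
handle X 0 15 Ymid -25.2 w 20.3 ztop 99.7
handle X 15 30 Ymid -25.3 w 20.7 ztop 99.7
handle X 30 45 Ymid -25.3 w 20.2 ztop 99.7
handle X 45 58 Ymid -25.3 w 19.7 ztop 99.5
X range [-57.89339667  59.31285572]
clip -40 72 Y (0, 270) X -38.7
clip 40 72 Y [56.1 63.5 80.1 89. ] X 39.5
clip 40 24 Y [ 8.2 15.8 32.1 40.5] X 39.5
clip -40 -24 Y [-39.6 -37.6 -13.2 -10.7] X -38.6
clip 40 -24 Y [-39.6 -37.1 -13.2  -7.8] X 39.5
clip 40 -72 Y [-87.7 -79.5 -63.6 -56. ] X 39.7
```

View pics/w7.png

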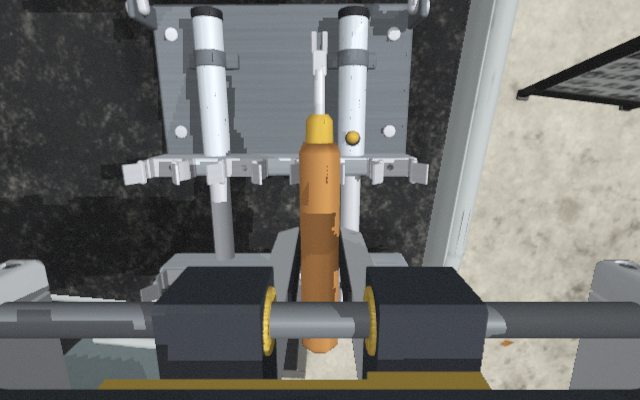

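Held above place 3, 1.6 mm to the right. I'll correct that and press.

Emit:
play_rows([
  [0, [0, 1.6, -5], 0],
  [0, [0, 1.6, -12], 0],
  [0, [0, 1.6, -18], 0],
  [0, [0, 1.6, -24], 0],
  [0, [0, 1.6, -29], 0],
  [0, [0, 1.6, -34], 0],
  [0, [0, 1.6, -37], 0],
  [0, [0, 1.6, -38], 0],
  [0, [0, 1.6, -38], 0],
], newtons=55)

```text
time_s: 18.5
tcp_pos: [457.3, -272.4, 246.2]
orientation: [-3.14, -0.002, 0.096]
force: [-5.2, 4.6, 31.7]
width: 20.0
grasp_force: 55.0
```

```bash
python3 -c "
from h import *
fit('w8')"
```

```text
[ 457.3 -272.4  246.2] [-3.14e+00 -2.00e-03  9.60e-02] 19.993457773921882 55.01215347459947 [-5.2  4.6 31.7]
handle X -62 -48 Ymid -24.0 w 20.3 ztop 65.0
handle X 0 15 Ymid -24.1 w 20.0 ztop 65.0
handle X 15 30 Ymid -19.0 w 31.0 ztop 65.0
handle X 30 45 Ymid -23.9 w 17.5 ztop 65.1
handle X 45 58 Ymid -23.8 w 19.7 ztop 64.9
X range [-57.51499854  59.70675231]
clip -40 72 Y (0, 32) X -44.5
clip 40 72 Y [55.9 63.4 79.5 89.1] X 39.6
clip 40 24 Y [ 8.3 15.7 31.8 40.4] X 39.6
clip -40 -24 Y [-39.4 -36.3 -11.3  -8.2] X -44.4
clip 40 -24 Y [-39.8 -31.9 -15.6  -7.8] X 39.8
clip 40 -72 Y [-87.8 -79.4 -63.3 -55.7] X 39.7
```

The handle is level at its seated height, with 31 N against the floor. Releasing, then off to the second tool.

Emit:
play_rows([
  [0, [0, 0, 2], 0],
  [45, [0, 0, 2], 0],
  [45, [0, 0, 2], 0],
  [45, [0, 0, 2], 0],
  [45, [0, 0, 30], 0],
  [45, [0, 0, 75], 0],
  [45, [0, 0, 120], 0],
  [50, [-5, 40, 160], 0],
  [60, [-10, 85, 175], 0],
  [60, [-15, 130, 175], 0],
])

```text
time_s: 19.55
tcp_pos: [443.0, -142.0, 420.5]
orientation: [3.14, -0.005, 0.095]
force: [1.1, 0.8, 0.6]
width: 59.5
grasp_force: 0.0
```

Emit:
play_rows([
  [60, [0, 45, 0], 0],
  [60, [-5, 90, 0], 0],
  [60, [-10, 135, 0], 0],
  [60, [-15, 180, 0], 0],
  [60, [-15, 220, 0], 0],
  [60, [-15, 250, 0], 0],
  [60, [-15, 270, 0], 0],
  [60, [-15, 270, 0], 0],
  [60, [-15, 270, 0], 0],
])

```text
time_s: 20.45
tcp_pos: [427.6, 127.4, 418.2]
orientation: [3.141, 0.0, 0.097]
force: [-0.5, 0.1, 0.1]
width: 59.8
grasp_force: 0.0
```

Run:
```python
from h import *
p,s=shot('w9',['awl_tool','awl_tool_tip']); print(s['tcp_pos'],s['orientation'],s['width'])
handles(p,s)
q=capture('top');
for n in ['beveller','awl_tool']:
    for b in spotter.boxes_of(q,n)[:2]: print(n,b,world(q,*b['location']))
```

```text
awl_tool [290. 157.] 0.64 [451.2 161.1  22.5]
awl_tool_tip [292. 160.] 0.75 [448.6 158.3  21.1]
[427.63752772 127.38555772 418.24052102] [3.14057693e+00 4.25431722e-04 9.71192849e-02] 59.77210678383502
comp [282, 115, 20, 105] 1877 rect [437.9 159.1] [119.9  21. ] yaw 0.09 mid [438.2 158.4] len 117.2 ztop [16.8 21.4 23.5]
beveller {'location': [413.3, 233.6], 'confidence': 0.67} [ 466.66537881 -276.7050714    63.59873777]
beveller {'location': [397.3, 208.7], 'confidence': 0.51} [ 535.62368824 -248.61441362    8.1127763 ]
awl_tool {'location': [243.7, 242.6], 'confidence': 0.55} [437.94422969 164.59068005  20.26199545]
```

Run:
```python
from h import *
p,s=shot('w10'); W=cloud(p,s); q=capture('top')
U,V=np.meshgrid(np.arange(640),np.arange(400)); Q=world(q,U,V); Q[q['z_map']<=0]=np.nan
for n,A in (('wrist',W),('top',Q)):
    b=(A[...,0]>380)&(A[...,0]<500)&(A[...,1]>60)&(A[...,1]<275)&(A[...,2]<150)
    for y in range(60,275,20):
        k=b&(abs(A[...,1]-y)<10); print(n,y,round(np.nanmax(A[k][:,2])) if k.any() else None)
```

```text
wrist 60 4
wrist 80 4
wrist 100 4
wrist 120 4
wrist 140 24
wrist 160 25
wrist 180 21
wrist 200 5
wrist 220 51
wrist 240 65
wrist 260 67
top 60 5
top 80 6
top 100 2
top 120 4
top 140 4
top 160 26
top 180 20
top 200 6
top 220 4
top 240 3
top 260 None
```

Clear below 100 mm. Grasping the awl.

Emit:
play_rows([
  [60, [8, 20, -40], 0],
  [60, [10.4, 31.5, -85], -0.007],
  [60, [10.4, 31.5, -130], -0.007],
  [60, [10.4, 31.5, -175], -0.007],
  [60, [10.4, 31.5, -208], -0.007],
  [60, [10.4, 31.5, -216], -0.007],
  [60, [10.4, 31.5, -216], -0.007],
])

```text
time_s: 21.55
tcp_pos: [438.2, 158.9, 202.0]
orientation: [3.141, 0.002, 0.089]
force: [-0.1, 0.2, 1.1]
width: 60.0
grasp_force: 0.0
```

Emit:
play_rows([
  [0, [0, 0, 0], 0],
  [0, [0, 0, 0], 0],
  [0, [0, 0, 0], 0],
  [0, [0, 0, 0], 0],
  [0, [0, 0, 0], 0],
  [0, [0, 0, 10], 0],
  [0, [0, 0, 40], 0],
  [0, [0, -30, 85], 0],
  [0, [0, -70, 120], 0],
  [0, [0, -110, 120], 0],
], newtons=45)

```text
time_s: 22.55
tcp_pos: [439.1, 49.7, 326.0]
orientation: [-3.14, -0.007, 0.094]
force: [0.9, -0.9, -0.2]
width: 20.6
grasp_force: 43.4
```

Emit:
play_rows([
  [0, [0, -40, 0], 0],
  [0, [0, -80, 0], 0],
  [0, [0, -120, 0], 0],
  [0, [2, -160, 0], 0],
  [0, [4, -200, 0], 0],
  [0, [8, -220, 0], 0],
  [0, [9, -227, 0], 0.01],
  [0, [9, -227, 0], 0.01],
  [0, [9, -227, 0], 0.01],
])

```text
time_s: 23.45
tcp_pos: [446.9, -176.2, 322.5]
orientation: [-3.14, 0.001, 0.101]
force: [-0.1, 0.6, -0.3]
width: 20.8
grasp_force: 43.4
```

```bash
python3 -c "
from h import *
fit('w11')"
```

```text
[ 446.9 -176.2  322.5] [-3.14e+00  1.00e-03  1.01e-01] 20.767406738404336 43.38483353611082 [-0.1  0.6 -0.3]
handle X -62 -48 Ymid 76.2 w 19.7 ztop 156.6
handle X -45 -30 Ymid 26.6 w 116.9 ztop 154.9
handle X 0 15 Ymid 25.4 w 114.5 ztop 139.5
handle X 15 30 Ymid 24.9 w 113.5 ztop 134.7
handle X 30 45 Ymid 24.7 w 111.0 ztop 130.0
handle X 45 58 Ymid 23.7 w 110.9 ztop 125.3
X range [-52.13732911  60.57908215]
clip -40 72 Y (17, 0) X -42.4
clip 40 72 Y (0, 141) X 39.4
clip -40 24 Y [ 8.1 15.9 32.9 33.7] X -36.7
clip 40 24 Y [ 8.3 16.6 32.5 40.1] X 39.5
clip -40 -24 Y [-40.  -31.8 -15.3  -7.9] X -38.5
clip 40 -24 Y [-39.7 -31.4 -15.2  -7.8] X 39.6
clip -40 -72 Y [-88.3 -79.8 -63.2 -55.9] X -39.3
clip 40 -72 Y [-87.8 -79.1 -63.  -55.7] X 39.6
```

View pics/w11.png

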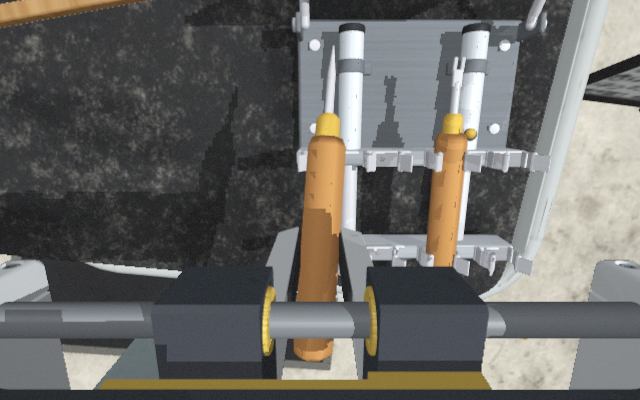

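The grip slackened and the awl now hangs about 16° nose-down in the fingers, while the beveller sits properly in place 3. I'll level the awl against the free worktop to the left and re-grip it.

Emit:
play_rows([
  [0, [0, 40, 0], 0],
  [0, [-4, 80, 0], 0],
  [0, [-8, 115, 0], 0],
  [0, [-10, 134, -20], 0],
  [0, [-10, 136, -50], 0],
  [0, [-10, 136, -75], 0],
  [0, [-10, 136, -80], 0],
  [0, [-10, 136, -80], 0],
])

```text
time_s: 24.3
tcp_pos: [436.8, -41.0, 242.2]
orientation: [-3.141, 0.002, 0.101]
force: [-0.0, 0.2, -0.5]
width: 20.9
grasp_force: 43.4
```

Emit:
play_rows([
  [0, [0, 0, -5], 0],
  [0, [0, 0, -10], 0],
  [0, [0, 0, -15], 0],
  [0, [0, 0, -19], 0],
  [0, [0, 0, -23], 0],
  [0, [0, 0, -27], 0],
  [0, [0, 0, -31], 0],
  [0, [0, 0, -35], 0],
  [0, [0, 0, -38], 0],
  [0, [0, 0, -38], 0],
], newtons=6)

```text
time_s: 25.3
tcp_pos: [437.1, -41.7, 204.2]
orientation: [3.141, 0.0, 0.1]
force: [-0.1, -0.1, -0.7]
width: 21.4
grasp_force: 6.0
```

Open, rise slightly and look.

Emit:
play_rows([
  [30, [0, 0, 0], 0],
  [45, [0, 0, 0], 0],
  [60, [0, 0, 0], 0],
  [60, [0, 0, 40], 0],
  [60, [0, 0, 85], 0],
  [60, [0, 0, 130], 0],
  [60, [0, 0, 160], 0],
  [60, [0, 0, 160], 0],
  [60, [0, 0, 160], 0],
])

```text
time_s: 26.2
tcp_pos: [437.1, -41.2, 364.8]
orientation: [-3.141, -0.001, 0.101]
force: [0.1, 0.0, -0.2]
width: 60.1
grasp_force: 0.0
```

```bash
python3 -c "
from h import *
p,s=shot('w12'); print(s['tcp_pos'],s['orientation']); handles(p,s)"
```

```text
[437.07303834 -41.23396699 364.75068724] [-3.14101989e+00 -1.35049784e-03  1.00780287e-01]
comp [310, 126, 21, 120] 2406 rect [439.9 -43.4] [120.8  20.9] yaw 0.103 mid [439.7 -43.2] len 117.2 ztop [16.8 21.5 23.5]
```

View pics/w12.png

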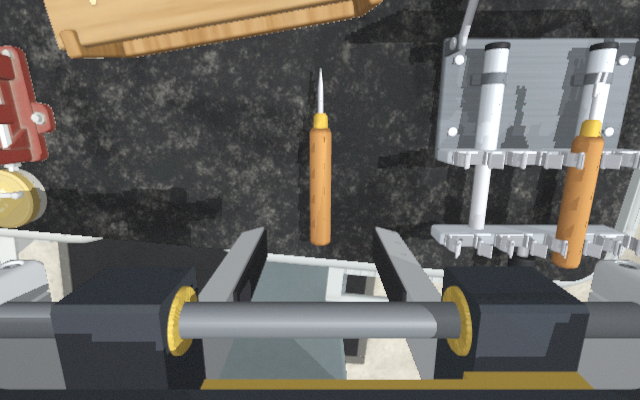

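The awl lies flat at (320,185). Re-grasping it.

Emit:
play_rows([
  [60, [2.7, -0.8, -45], 0.002],
  [60, [2.7, -0.8, -90], 0.002],
  [60, [2.7, -0.8, -135], 0.002],
  [60, [2.7, -0.8, -160], 0.002],
  [60, [2.7, -0.8, -162.5], 0.002],
  [60, [2.7, -0.8, -162.5], 0.002],
  [0, [2.7, -0.8, -162.5], 0.002],
  [0, [2.7, -0.8, -162.5], 0.002],
  [0, [2.7, -0.8, -162.5], 0.002],
  [0, [2.7, -0.8, -162.5], 0.002],
], newtons=50)

```text
time_s: 27.25
tcp_pos: [439.8, -42.4, 202.0]
orientation: [3.142, 0.0, 0.102]
force: [-0.4, 0.3, -0.9]
width: 31.3
grasp_force: 0.0
```

Emit:
play_rows([
  [0, [0, 0, 0], 0],
  [0, [0, 0, 15], 0],
  [0, [0, 0, 50], 0],
  [0, [0, -20, 90], 0],
  [0, [2, -55, 110], 0],
  [0, [4, -95, 110], 0],
  [0, [8, -125, 110], 0],
  [0, [8, -136, 110], 0],
  [0, [8, -136, 110], 0],
  [0, [8, -136, 110], 0],
])

```text
time_s: 28.25
tcp_pos: [447.5, -177.0, 311.5]
orientation: [-3.139, 0.001, 0.103]
force: [-0.3, -0.0, -0.0]
width: 20.7
grasp_force: 50.0
```

```bash
sed -i 's/&(Z>45)$/\&(Z>45)\&(abs(Y-Y0)<22)/; s/def fit(n):/def fit(n,Y0=72):/' h.py; python3 -c "
from h import *
fit('w13')"
```

```text
[ 447.5 -177.   311.5] [-3.139e+00  1.000e-03  1.030e-01] 20.729460609134538 49.99691989738494 [-0.3 -0.  -0. ]
handle X -62 -48 Ymid 72.1 w 18.9 ztop 130.3
handle X 0 15 Ymid 72.0 w 20.0 ztop 130.0
handle X 15 30 Ymid 72.2 w 20.1 ztop 130.0
handle X 30 45 Ymid 72.5 w 20.2 ztop 129.9
handle X 45 58 Ymid 72.6 w 19.7 ztop 129.8
X range [-57.953788    59.16822016]
clip -40 72 Y [56.9 57.8 85.9 86.6] X -41.2
clip 40 72 Y [56.4 58.6 86.4 87.9] X 39.3
clip -40 24 Y (23, 0) X -34.3
clip 40 24 Y [ 8.2 16.  32.5 40.1] X 39.5
clip -40 -24 Y [-40.2 -24.  -24.  -10.6] X -37.5
clip 40 -24 Y [-40.3 -24.  -24.   -7.7] X 39.8
clip -40 -72 Y [-88.7 -79.1 -63.3 -55.8] X -39.3
clip 40 -72 Y [-87.4 -78.6 -63.2 -55.6] X 39.6
```

Level and centred. Pressing into place 1.

Emit:
play_rows([
  [0, [0, 0, -15], -0.005],
  [0, [0, 0, -32], -0.005],
  [0, [0, 0, -40], -0.005],
  [0, [0, 0, -47], -0.005],
  [0, [0, 0, -54], -0.005],
  [0, [0, 0, -60], -0.005],
  [0, [0, 0, -64], -0.005],
  [0, [0, 0, -67], -0.005],
  [0, [0, 0, -68.5], -0.005],
  [0, [0, 0, -68.5], -0.005],
], newtons=55)

```text
time_s: 29.3
tcp_pos: [447.3, -178.2, 246.3]
orientation: [-3.138, -0.002, 0.096]
force: [-6.8, 5.9, 35.8]
width: 20.3
grasp_force: 55.0
```

```bash
python3 -c "
from h import *
fit('w14')"
```

```text
[ 447.3 -178.2  246.3] [-3.138e+00 -2.000e-03  9.600e-02] 20.28331581299252 55.013997880741954 [-6.8  5.9 35.8]
handle X -62 -48 Ymid 71.3 w 18.9 ztop 64.9
handle X 0 15 Ymid 71.0 w 19.9 ztop 64.9
handle X 15 30 Ymid 71.3 w 20.1 ztop 65.0
handle X 30 45 Ymid 71.8 w 16.5 ztop 65.0
handle X 45 58 Ymid 71.4 w 19.8 ztop 64.9
X range [-57.81127803  59.40707783]
clip -40 72 Y [56.3 58.9 85.4 88.1] X -44.9
clip 40 72 Y [56.3 64.2 80.2 88.2] X 39.5
clip 40 24 Y [ 7.9 16.2 32.6 40.3] X 39.6
clip 40 -24 Y [-39.8 -24.  -24.   -7.6] X 39.8
clip 40 -72 Y [-85.1 -78.2 -62.6 -55.1] X 39.6
```

Seated. Release, rise, then go above the guard knob, which is now at the back.

Emit:
play_rows([
  [0, [0, 0, 2], 0],
  [45, [0, 0, 2], 0],
  [45, [0, 0, 2], 0],
  [45, [0, 0, 2], 0],
  [45, [0, 0, 30], 0],
  [45, [0, 0, 75], 0],
  [45, [0, -10, 120], 0],
  [45, [5, -50, 160], 0],
  [45, [20, -75, 175], 0],
  [45, [60, -75, 175], 0],
])

```text
time_s: 30.35
tcp_pos: [505.7, -259.6, 422.9]
orientation: [3.135, -0.004, 0.087]
force: [1.1, -0.7, 0.6]
width: 44.6
grasp_force: 0.0
```

Emit:
play_rows([
  [45, [30, 0, 0], 0],
  [45, [50, 5, 0], 0],
  [45, [50, 5, 0], 0],
  [45, [50, 5, 0], 0],
])

```text
time_s: 30.75
tcp_pos: [557.2, -248.7, 417.8]
orientation: [3.141, 0.002, 0.097]
force: [-0.6, 0.5, 0.7]
width: 45.2
grasp_force: 0.0
```

Run:
```python
from h import *
p,s=shot('w15',['guard_knob']); print(s['tcp_pos'],s['orientation'],rk(194,0))
W=cloud(p,s); D=W[...,:2]-O; c,sn=np.cos(TH),np.sin(TH); X=D@[c,sn]; Y=D@[-sn,c]; Z=W[...,2]
g=p['pixels'].max(-1); b=(abs(X-194)<18)&(abs(Y)<16)&(Z>90)&(Z<135); print(b.sum(),W[b].mean(0),W[b].max(0),W[b].min(0),X[b].min(),X[b].max(),Y[b].min(),Y[b].max())
```

```text
guard_knob [306. 119.] 0.73 [ 625.  -232.4  109.1]
[ 557.18836302 -248.71349543  417.82173854] [3.14143149e+00 1.84358512e-03 9.66191453e-02] [ 647.36915734 -231.01841726]
648 [ 644.95743484 -231.17626236  116.46180694] [ 657.11348722 -219.92185253  122.03371199] [ 629.37518507 -241.5599234   106.8943758 ] 176.20729369428827 203.6250217882942 -10.405762834417668 10.985026945366025
```

View pics/w15.png

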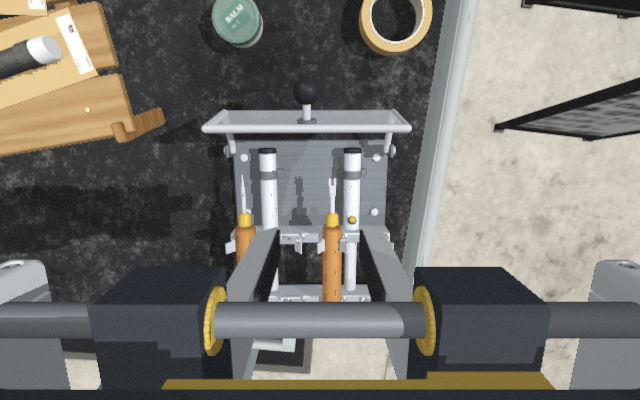

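Both tools are seated, and the guard ball is at (306,92), up and back. Pinching it to fold the guard down.

Emit:
play_rows([
  [45, [40, 8, 0], 0],
  [45, [80, 16, 0], 0],
  [45, [90, 18.5, -30], 0],
  [45, [90, 18.5, -75], 0],
  [45, [90, 18.5, -115], 0],
  [45, [90, 18.5, -128], 0],
  [45, [90, 18.5, -128], 0],
])

```text
time_s: 31.55
tcp_pos: [646.7, -230.2, 289.1]
orientation: [-3.14, 0.003, 0.096]
force: [0.5, 0.2, 0.2]
width: 45.1
grasp_force: 0.0
```

Emit:
play_rows([
  [0, [0, 0, 0], 0],
  [0, [0, 0, 0], 0],
  [0, [0, 0, 0], 0],
  [0, [0, 0, 0], 0],
  [0, [0, 0, 0], 0],
], newtons=12)

```text
time_s: 32.05
tcp_pos: [648.4, -229.1, 292.4]
orientation: [-3.14, -0.002, 0.098]
force: [-0.7, 3.3, 6.7]
width: 20.9
grasp_force: 12.0
```

Run:
```python
from h import *
k=rk(194,0)
for a in np.radians(np.arange(54.3,135,7)):
    print(np.round(rk(138+96*np.cos(a),0)-k,1),round(30+96*np.sin(a)-108,1))
```

```text
[0. 0.] -0.0
[-9.9 -1. ] 6.2
[-20.4  -2. ] 11.2
[-31.5  -3.1] 14.9
[-42.9  -4.2] 17.1
[-54.6  -5.4] 18.0
[-66.2  -6.5] 17.4
[-77.7  -7.6] 15.4
[-88.9  -8.7] 12.0
[-99.6  -9.8] 7.3
[-109.6  -10.8] 1.3
[-118.8  -11.7] -5.9
```

Emit:
play_rows([
  [0, [-9.9, -1, 6.2], 0],
  [0, [-20.4, -2, 11.2], 0],
  [0, [-31.5, -3.1, 14.9], 0],
  [0, [-42.9, -4.2, 17.1], 0],
  [0, [-54.6, -5.4, 18], 0],
  [0, [-66.2, -6.5, 17.4], 0],
  [0, [-77.7, -7.6, 15.4], 0],
  [0, [-88.9, -8.7, 12], 0],
  [0, [-99.6, -9.8, 7.3], 0],
  [0, [-109.6, -10.8, 1.3], 0],
])

```text
time_s: 33.05
tcp_pos: [536.1, -240.4, 291.4]
orientation: [-3.139, 0.002, 0.096]
force: [-0.8, 5.0, 0.3]
width: 21.1
grasp_force: 12.0
```

Emit:
play_rows([
  [0, [-5, -0.5, -3.5], 0],
  [0, [-9.6, -0.9, -7.2], 0],
  [0, [-10, -0.9, -8], 0],
  [0, [-10, -0.9, -8], 0],
])

```text
time_s: 33.45
tcp_pos: [527.0, -241.4, 283.7]
orientation: [-3.139, 0.002, 0.097]
force: [-2.4, 5.5, 6.8]
width: 20.7
grasp_force: 12.0
```

Emit:
play_rows([
  [45, [0, 0, 0], 0],
  [45, [0, 0, 0], 0],
  [45, [0, 0, 0], 0],
  [45, [0, 0, 40], 0],
  [45, [0, 0, 85], 0],
  [45, [-30, 0, 125], 0],
  [45, [-60, 0, 140], 0],
  [45, [-70, 0, 140], 0],
  [45, [-70, 0, 140], 0],
  [45, [-70, 0, 140], 0],
])

```text
time_s: 34.45
tcp_pos: [459.2, -241.3, 422.9]
orientation: [-3.141, 0.0, 0.098]
force: [0.5, -0.1, 0.0]
width: 45.2
grasp_force: 0.0
```

Run:
```python
from h import *
fit('w16',72); fit('w17',-24)
p,s=shot('w18'); W=cloud(p,s); D=W[...,:2]-O; c,sn=np.cos(TH),np.sin(TH); X=D@[c,sn]; Y=D@[-sn,c]; Z=W[...,2]
b=(abs(X-74)<15)&(abs(Y)<15)&(Z>92)&(Z<130); print('knob',X[b].mean(),Y[b].mean(),Z[b].max())
b=(X>62)&(X<122)&(abs(abs(Y)-35)<15)&(Z>60)&(Z<95); print('plate z',np.percentile(Z[b],[5,50,95]),b.sum())
q=capture('top')
for n in ['awl_tool','beveller','groover','skiver','eyelet_jar','tin_wax','tin_balm']:
    for r in spotter.boxes_of(q,n)[:2]: print(n,np.round(r['location']),round(r['confidence'],2),np.round(world(q,*r['location'])))
```

```text
[ 459.2 -241.3  422.9] [-3.141  0.     0.098] 45.1937981010577 0.0 [ 0.5 -0.1  0. ]
handle X -45 -30 Ymid 69.9 w 19.9 ztop 65.3
handle X 0 15 Ymid 70.3 w 20.8 ztop 65.2
handle X 15 30 Ymid 70.3 w 20.9 ztop 65.2
handle X 30 45 Ymid 70.6 w 19.9 ztop 65.5
handle X 45 58 Ymid 70.3 w 20.7 ztop 64.9
X range [-47.02670389  56.24145525]
clip -40 72 Y [56.2 71.4 72.5 88.1] X -39.0
clip 40 72 Y [55.3 63.  80.  88.2] X 39.2
clip -40 24 Y [ 9.  15.5 32.6 39.6] X -39.3
clip 40 24 Y [ 8.9 16.  33.1 39.8] X 39.4
clip -40 -24 Y [-39.1 -24.  -24.   -8.7] X -39.7
clip 40 -24 Y [-39.9 -24.3 -23.7  -8. ] X 39.8
clip -40 -72 Y [-87.9 -79.9 -63.7 -56.2] X -38.8
clip 40 -72 Y [-88.  -79.9 -63.4 -56. ] X 39.5
[ 459.4 -241.2  422.7] [-3.141e+00  1.000e-03  9.800e-02] 45.091761639708004 0.0 [-0.1 -0.4  0.3]
handle X -62 -48 Ymid -23.8 w 19.7 ztop 65.1
handle X -45 -30 Ymid -23.8 w 18.3 ztop 65.3
handle X 0 15 Ymid -24.2 w 20.3 ztop 65.4
handle X 15 30 Ymid -23.9 w 20.0 ztop 65.2
handle X 30 45 Ymid -24.1 w 16.6 ztop 65.3
handle X 45 58 Ymid -23.2 w 19.3 ztop 65.2
X range [-59.58345586  56.29986957]
clip -40 72 Y [55.9 71.9 72.1 87.9] X -38.1
clip 40 72 Y [55.3 71.8 72.1 88.3] X 39.5
clip -40 24 Y [ 9.  15.5 32.5 39.5] X -39.5
clip 40 24 Y [ 8.9 15.1 32.2 39.7] X 39.3
clip -40 -24 Y [-39.3 -32.5 -15.7  -8.8] X -38.9
clip 40 -24 Y [-39.9 -32.4 -15.5  -7.9] X 39.6
clip -40 -72 Y [-88.  -79.7 -63.  -56.2] X -39.0
clip 40 -72 Y [-88.  -79.6 -63.2 -56.3] X 39.5
knob 73.38134455874311 0.39001161245005467 115.7035375327262
plate z [76.47652514 77.69883206 78.95016085] 4248
awl_tool [393. 205.] 0.69 [ 539. -223.   74.]
awl_tool [375. 244.] 0.61 [ 440. -179.   65.]
eyelet_jar [218. 176.] 0.78 [610. 233.  54.]
tin_wax [207. 261.] 0.87 [387. 261.  21.]
tin_balm [362. 142.] 0.59 [ 432.  -35. 1017.]
tin_balm [395. 205.] 0.42 [ 537. -229.   77.]
```

View pics/w17.png

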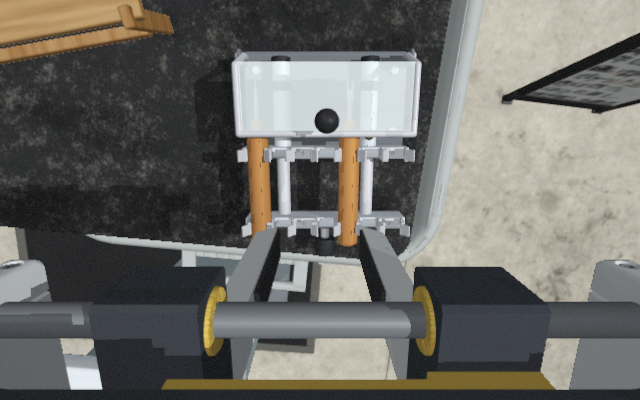

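The guard is down, both handles are seated at equal height, and the bystanders haven't moved. Handing in.

```bash
python3 -c "
from h import *
print(arm.close_job())"
```

```text
the job is handed in; nothing more can be done
None
```

I locked the rack open, snapped the beveller into place 3 and the awl into place 1, folded the guard down and handed the job in. The jar and both tins were left alone. Only those two tools showed in the camera views; the area under the raised wooden pallet was not searched.

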